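# Snap the spring dust cap into the gearbox bearing bore

### The arm

A 6-joint arm with a two-finger parallel gripper is mounted at the origin on a cart in front of the work surface, level with it; the furniture and walls round the work are solid. World frame = base frame: x ahead of the robot, y to its left, z up, the work surface at z = 0. Lengths are in m, angles in rad, forces in N, time in s.
With the tool pointing down it reaches from about 0.275 to 0.825 m from the base axis. Payload 5.2 kg.
Tool frame: the origin (TCP) lies between the finger pads; the fingertips stand 17 mm ahead of it and the grasp point (between the pads) lies 2 mm behind it; z points along the fingers, y is the line along which they close (so a half turn about z gives the same grasp; the last joint's range is limited). The gripper opens to 93 mm and grips with 3 to 60 N. Pads are 15 mm wide; open, the fingers measure 128 mm over their backs; the gripper's body (75 mm by 188 mm) begins 65 mm behind the grasp point.
Start: joints at [-1.46, 0.259, 1.535, -0, 1.348, -0.203], TCP at [0.17, -0.523, 0.236] pointing down, gripper open.
Joint ranges: [-3.14, 3.14], [-0.91, 2.08], [0.19, 2.58], [-1.22, 4.36], [0.22, 2.71], [-3.12, 3.12]. Speed limits (rad/s): [2.57, 2.57, 3.14, 3.14, 3.14, 3.14].

### API

Orientations are given as [roll, pitch, yaw] about the fixed x, y, z axes, in that order (R = Rz(yaw) Ry(pitch) Rx(roll)).
In Python, from bench import robot, let_go, gripper_close, cams gives the robot as it stands. The module is installed in compiled form; this text tells all that it offers. Calls block until the motion is done:
- robot.move_ptp(position, orientation): joint-space move of the TCP to a pose.
- robot.move_l(position, rot=None, v=0.15): straight line of the TCP; rot=None keeps the orientation; v is the mean speed in m/s.
- robot.move_j(angles): joint-space move.
- let_go() and gripper_close(effort=None): open the fingers fully, or close them until they stop; effort is the grip in N (None keeps the last).
- robot.wait(seconds).
- robot.solve_ik(position, orientation): joint angles nearest the present ones, or None.
- robot.sense(): the state.
- cams.snapshot(name): name is "side" or "top"; returns a dict with "img" (420x560x3 uint8, blue, green, red), "fovy" (degrees; the focal length in pixels is half the picture's height over the tangent of half this angle, whatever the lens; pixels are square), "cx", "cy" (the principal point, pixels), "k1" (the pictures are not rectified: a ray, as slopes to the right and down, at radius r is drawn at 1 + k1 r^2 times it, then the intrinsics apply), "extrinsics" (4x4, takes a point from world to camera coordinates). Camera axes: x right, y up, looking along -z (the intrinsics and any distortion apply to the point x, -y, -z); pixel columns grow to the right and rows downward; lengths in m; the calibration is good to about 2 mm. A picture is of the moment at which its call begins. There is no depth.
A pose or a line that the arm cannot do raises robot.MotionError and nothing moves.
- robot.hand_in(): hands the job in; it is judged then, once.
The state is a dict: "clock": time; "joint_pos": joint angles; "joint_velocities": joint speeds; "joint_efforts": joint torques, N m; "eef_pos": TCP position; "eef_rot": TCP orientation; "contact_force": force on the tool from outside, world axes, zero at the start; "wrist_torque": the same for the moment, N m; "gripper_width": opening from 0.0 (shut) to 1.0 (fully open); "gripper_force": force on a finger pad.
Only numpy, scipy, OpenCV 4.12 (cv2) and the standard library are available. Lean on these libraries where they do the work, as an engineer would, in place of code of your own. Each camera call takes 0.05 s, during which the arm holds its last target. There are 200 camera calls.

### The job

Close the open bearing bore on top of the gearbox with the black spring dust cap: pinch its two orange tabs together, feel the cap gently into the bore, press it fully home against the sprung seal and let the tabs spring out under the rim, so that it stays locked there by itself. Do not force it (never more than 40 N) and leave the other things on the bench where they are.

Things in the scene. Friction and masses are not known exactly. Their poses are not given: they have to be found in the camera images.
- gearbox: Dark blue-green cast gearbox bolted to the bench; cannot move. Foot 150 x 132 mm (x by y), round boss 106 mm diameter on top. Origin: on the boss's upright axis, at bench height; +x towards the input shaft stub on one side, which reaches 98 mm from the axis at 33 mm height.
- rim (a point): Point on the boss's axis, 86 mm above the gearbox's origin, level with the flat rim of the light-metal eccentric sleeve (92 mm diameter, clamped). The sleeve's bore, 60 mm diameter with a 1 mm chamfer, is NOT centred here: its centre lies 5 mm sideways of this point, in a direction that differs each time and is not measured. A yellow dot on the rim marks that side.
- groove (a point): Point on the boss's axis, 9 mm below the rim: mid-height of the undercut groove inside the bore (72 mm diameter, from 5 to 13 mm below the rim). The lip above the groove is 5 mm thick; it holds the cap's catches down.
- seal_face (a point): Point on the boss's axis, 11 mm below the rim, at the height of the flat red-brown sprung seal ring in the bore (free position). The cap's underside meets it: it pushes back with 3 N at first touch and 1.2 N more per mm pressed, 9 N with the cap home.
- dust_cap: Loose round black plastic cap, about 0.11 kg. Origin: centre of its underside, z up. Plug 58 mm diameter, 16 mm long, 1.3 mm chamfer at the foot (1 mm clearance all round in the bore), then a plate 76 mm diameter. Home: plate on the rim, origin 16 mm below the rim; when let go there, the seal lifts it 1.5 mm until the catches bear under the lip.
- cap_plate (a point): Centre of the top of the cap's round plate, 20 mm above the cap's underside (plate 4 mm thick). The fingertips may bear on the plate beside the tabs to press the cap down and to keep it down while they open.
- cap_tabs (a point): Point midway between the two upright orange tabs, 33 mm above the cap's underside. The tabs stand on the cap's +y and -y sides, each 22 mm wide (x), 6 mm thick (y), from 20 to 47 mm above the underside. Outer faces 48 mm apart when free, 36 mm when fully pinched.
- cap_catches (a point): Centre of the plug, 7.5 mm above the cap's underside, at the height of the two catches, each one piece with its tab, 16 mm wide, 4 mm thick. Free, they stand 5 mm out of the plug at +y and -y; pinched, they lie inside it. Square edges: they do not go in unpinched. Let go with the origin less than 14.5 mm below the rim, they jam on the bore wall.
- tab_left (a joint): Travel of the tab on the cap's +y side towards the middle, m: 0 = fully out (free), 0.006 = fully pinched, at the stop. Spring: 4.5 N at 0, 10 N at 0.006.
- tab_right (a joint): The same for the tab on the cap's -y side.
- spanner_1: Loose double open-ended spanner lying behind the work, 204 mm long, 39 mm wide, 8 mm high. Origin: centre of its underside. Not to be disturbed.
- grease_pot: Loose open red pot, 63 mm diameter, 45 mm high. Origin: centre of its underside. Not to be disturbed.
- bolt_1: Loose dark hexagon bolt standing on its head, 34 mm across, 93 mm high. Origin: centre of its underside. Not to be disturbed.
- nut_1: Loose dark hexagon nut, 34 mm across, 20 mm high. Origin: centre of its underside. Not to be disturbed.
- stepped_shaft: Loose turned steel shaft standing on end, 35 mm diameter, 110 mm high. Origin: centre of its underside. Not to be disturbed.
Mind the look-alikes: they are no part of the job. What is shaped like the dust_cap but blue or turquoise is not meant.

How it is judged:
On the way, in this order (a step that is already met when the one before it is completed fails the run):
1. the cap is lifted clear of the bench by its pinched tabs (value of joint each of tab_left, tab_right above 0.004 m and height (world z) of dust_cap above 0.02 m), for 0.2 s.
2. the cap is pressed home in the bore with its tabs still pinched: plate within 1.7 mm of the rim (value of joint each of tab_left, tab_right above 0.0035 m and z of dust_cap in the frame of gearbox below 0.0717 m and horizontal distance between dust_cap and gearbox below 0.008 m), for 0.1 s.
At the end, for the whole second after the job is handed in: The cap sits in the gearbox's bore, level, its plate within 3 mm of the rim, held down against the sprung seal by both tabs, each sprung out to within 2.5 mm of its free place, and is at rest and let go (z of dust_cap in the frame of gearbox between 0.068 and 0.073 m and horizontal distance between dust_cap and gearbox below 0.008 m and angle between dust_cap's own z axis and vertical below 0.06 rad and value of joint each of tab_left, tab_right below 0.0025 m and linear speed of dust_cap below 0.02 m/s); the robot touches nothing.
It fails at once if the cap is pressed against the gearbox with more than 40 N (contact force between dust_cap and gearbox above 40 N).
It fails at once if a bystander is shifted by more than 20 mm (distance of any of spanner_1, grease_pot, bolt_1, nut_1, stepped_shaft from where it was at the start of the episode above 0.02 m).
It also fails if it takes over 51 s, if anything falls off the work surface, if the arm or the gripper's body presses on something with over 40 N, if the wrist force passes 120 N, or if a joint passes its speed limit or range.

## Working session

There is one attempt and no reset: what is moved stays moved. The work goes in short steps, each a Python script; the robot and the scene stay as the last script left them, time stands still between calls to the robot, and variables do not carry over. Pictures are saved under pics/ and viewed, at most 10 in all, crops included, and the job is handed in when it is done.

```bash
mkdir -p pics; cat > h.py <<'E'
import numpy as np, cv2
from bench import robot, let_go, gripper_close, cams
def K(s):
    h=s["img"].shape[0]; f=h/2/np.tan(np.radians(s["fovy"])/2); return f
def pix(s,p):
    c=s["extrinsics"]@np.r_[p,1]; x,y=c[0]/-c[2],-c[1]/-c[2]; d=1+s["k1"]*(x*x+y*y)
    return np.array([s["cx"]+K(s)*x*d, s["cy"]+K(s)*y*d])
def ray(s,u,v):
    f=K(s); xd=np.array([(u-s["cx"])/f,(v-s["cy"])/f]); x=xd.copy()
    for _ in range(30): x=xd/(1+s["k1"]*(x@x))
    R=s["extrinsics"][:3,:3]; t=s["extrinsics"][:3,3]
    return -R.T@t, R.T@np.array([x[0],-x[1],-1])
def atz(s,u,v,z):
    o,d=ray(s,u,v); return o+d*(z-o[2])/d[2]
E
cat > a.py <<'E'
from h import *
for n in("top","side"):
    s=cams.snapshot(n); cv2.imwrite(f"pics/{n}1.png",cv2.resize(s["img"],(800,600),interpolation=cv2.INTER_CUBIC)); np.save(n+"1.npy",s,allow_pickle=True)
    print(n,s["fovy"],s["cx"],s["cy"],s["k1"],ray(s,280,210))
s=robot.sense(); print({k:s[k] for k in("clock","eef_pos","eef_rot","contact_force","gripper_width")})
E
python3 a.py
```

```text
top 52.72962956430388 272.521069207781 212.62080546726182 -0.01491531422975428 (array([3.72465206e-01, 6.23409857e-04, 9.78205891e-01]), array([ 0.20996827,  0.01154107, -0.97781899]))
side 55.99256302656518 278.22702583470846 210.8831579045748 -0.07871811140645223 (array([0.41544983, 0.78046271, 0.56510831]), array([ 0.13972094, -0.83626171, -0.53025423]))
{'clock': 0.1, 'eef_pos': array([ 0.16974698, -0.52267583,  0.23489924]), 'eef_rot': array([-3.13997656e+00, -2.94869531e-04,  3.13874563e-01]), 'contact_force': array([-0.63743366, -0.06459592,  0.03573155]), 'gripper_width': 0.9967566225409834}
```

View pics/top1.png

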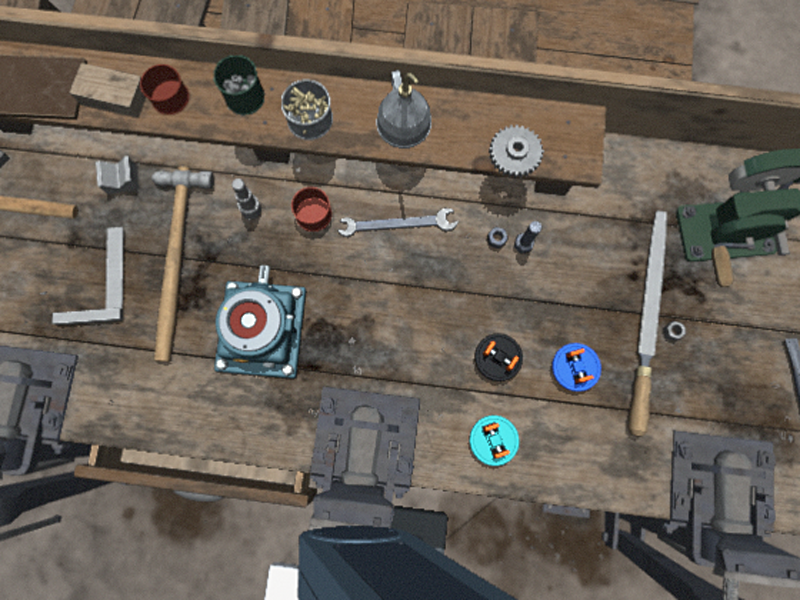

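View pics/side1.png

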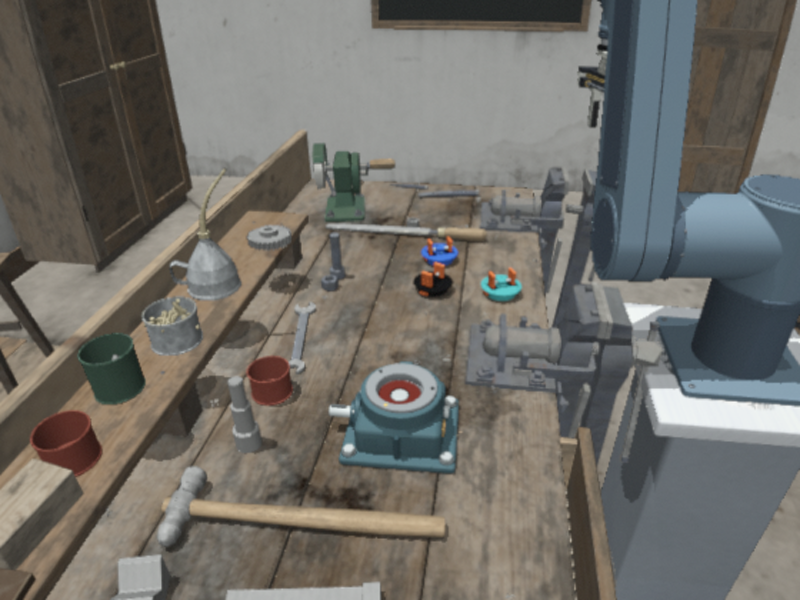

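Three cap-shaped things show in the top view (800x600 pixels): black (500,357), blue (577,367) and turquoise (494,441). The black one fits the description. The gearbox boss is at about (249,320), with the red seal visible. I'll confirm both in enlarged crops.

```bash
cat > b.py <<'E'
from h import *
t=np.load("top1.npy",allow_pickle=True).item(); s=np.load("side1.npy",allow_pickle=True).item()
def crop(i,u,v,w,h,W,H): return cv2.resize(i[v:v+h,u:u+w],(W,H),interpolation=cv2.INTER_CUBIC)
a=crop(t["img"],325,226,50,37,400,300); b=crop(t["img"],144,190,80,60,400,300)
c=crop(s["img"],280,180,50,37,400,300); d=crop(s["img"],235,245,96,72,400,300)
cv2.imwrite("pics/crop1.png",np.vstack([np.hstack([a,b]),np.hstack([c,d])]))
# orange pixels near black cap
for n,S,(u0,v0,u1,v1) in(("top",t,(330,230,370,270)),("side",s,(285,175,322,212))):
    i=S["img"][v0:v1,u0:u1].astype(int); m=((i[...,2]>150)&(i[...,0]<80)&(i[...,1]<150)).astype(np.uint8)
    k,l,st,ce=cv2.connectedComponentsWithStats(m)
    print(n,[(st[j,4],(ce[j]+[u0,v0]).round(1)) for j in range(1,k)])
for r in[(249,320),(500,357)]: print(atz(t,r[0]*.7,r[1]*.7,.0 if r[0]>300 else .086))
E
python3 b.py
```

```text
top [(np.int32(3), array([343.3, 239.3])), (np.int32(2), array([346. , 239.5])), (np.int32(2), array([341.5, 242.5])), (np.int32(7), array([342.4, 244.9])), (np.int32(1), array([340., 245.])), (np.int32(5), array([360.8, 250.2])), (np.int32(2), array([357.5, 253.5])), (np.int32(10), array([358.4, 255.4]))]
side [(np.int32(30), array([306.4, 187.4])), (np.int32(16), array([299.1, 191.6])), (np.int32(1), array([299., 196.]))]
[0.50565973 0.23213703 0.086     ]
[ 0.50871285 -0.16009521  0.        ]
```

View pics/crop1.png

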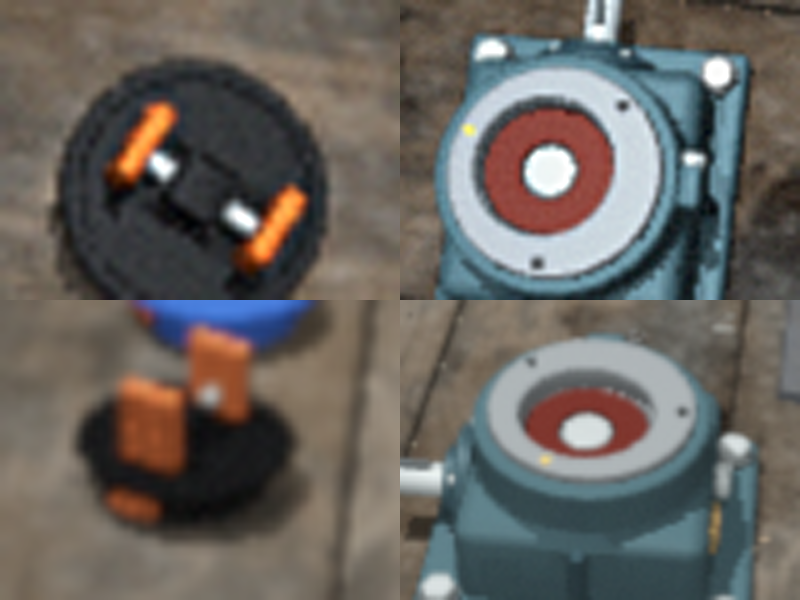

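The crops confirm it. The black cap with orange tabs stands upright, with its tabs at about (343,244) and (360,254) in raw top pixels. The rim centre is at about (175,224), with the yellow dot on its left, slightly up. Next I'll fit the known shapes to the pictures.

```bash
cat >> h.py <<'E'
from scipy.optimize import minimize
SS=8
def draw(s,polys,box):
    u0,v0,u1,v1=box; m=np.zeros(((v1-v0)*SS,(u1-u0)*SS),np.uint8)
    for P,val in polys:
        q=np.array([pix(s,p) for p in P]); q=(q-[u0,v0]+.5)*SS-.5
        cv2.fillConvexPoly(m,cv2.convexHull((q*16).astype(np.int32)),val,shift=4)
    return cv2.resize(m,(u1-u0,v1-v0),interpolation=cv2.INTER_AREA)/255.
def circ(c,r,z,n=72):
    a=np.arange(n)*2*np.pi/n; return np.c_[c[0]+r*np.cos(a),c[1]+r*np.sin(a),np.full(n,z)]
def tabs(x,y,yaw,z,d):   # z of underside, d pinch travel
    R=np.array([[np.cos(yaw),-np.sin(yaw)],[np.sin(yaw),np.cos(yaw)]]); out=[]
    for sg in(1,-1):
        P=[np.r_[R@[a,sg*(b-d)]+[x,y],z+h] for a in(-.011,.011) for b in(.018,.024) for h in(.020,.047)]
        out.append((P,255))
    return out
def fit(s,score,model,p0,step,box):
    u0,v0,u1,v1=box; t=score(s["img"][v0:v1,u0:u1].astype(float))
    f=lambda p:((draw(s,model(p),box)-t)**2).sum()
    sim=np.vstack([p0]+[np.array(p0)+np.eye(len(p0))[i]*step[i] for i in range(len(p0))])
    r=minimize(f,p0,method="Nelder-Mead",options=dict(initial_simplex=sim,xatol=1e-5,fatol=1e-4,maxiter=400))
    return r.x,r.fun,f(p0)
orange=lambda i:np.clip((i[...,2]-i[...,0]-40)/120,0,1)
def bright(i): return np.clip((i.min(-1)-110)/60,0,1)
def rimm(p,z=.086,ri=.0305): return [(circ(p[:2],.046,z),255),(circ(p[:2]+.005*np.array([np.cos(p[2]),np.sin(p[2])]),ri,z),0)]
E
cat > c.py <<'E'
from h import *
t=np.load("top1.npy",allow_pickle=True).item(); s=np.load("side1.npy",allow_pickle=True).item()
a=atz(t,342.9,243.9,.047);b=atz(t,359.3,254.2,.047);c=(a+b)/2
yaw=np.arctan2(a[1]-b[1],a[0]-b[0])-np.pi/2
print("tabs sep",np.linalg.norm(a-b),c,yaw, "side check", pix(s,np.r_[c[:2],.047]))
for n,S,box in(("top",t,(330,230,372,272)),("side",s,(285,178,322,201))):
    r=min((fit(S,orange,lambda p:tabs(p[0],p[1],p[2],0,0),[c[0],c[1],yaw+dy],[.004,.004,.2],box) for dy in(-.2,0,.2)),key=lambda r:r[1]); print(n,r)
    print(" plate px",pix(S,np.r_[r[0][:2],.02]))
g=atz(t,174.7,223.8,.086); d=atz(t,144+14-.5,190+26-.5,.086)-g; th=np.arctan2(d[1],d[0]); print("rim",g,np.linalg.norm(d),th)
for n,S,box,thr in(("top",t,(148,196,204,250),0),("side",s,(248,250,312,298),0)):
    # mask out white post & outside: keep only inside dilated rim & outside r 24mm
    def score(i,S=S,box=box):
        k=draw(S,[(circ(g,.0485,.086),255)],box)>.5
        bo=g[:2]+.005*np.array([np.cos(th),np.sin(th)])
        k&=draw(S,[(circ(bo,.021,.083 if n=="top" else .078),255)],box)<.5
        return bright(i)*k
    r=fit(S,score,rimm,[g[0],g[1],th],[.004,.004,.3],box); print(n,r,r[0][:2]+.005*np.array([np.cos(r[0][2]),np.sin(r[0][2])]))
E
python3 c.py
```

```text
tabs sep 0.042070281323082416 [ 0.50436206 -0.15457274  0.047     ] -0.44923128938122114 side check [304.19784981 188.3795952 ]
top (array([ 0.5073676 , -0.15531821, -0.47583741]), np.float64(11.184148885044213), np.float64(24.858520280661285))
 plate px [349.40090829 249.19145415]
side (array([ 0.50908748, -0.1600864 , -0.50870031]), np.float64(43.45074009996156), np.float64(61.17913302575933))
 plate px [302.51322844 195.89540711]
rim [0.50619534 0.23135901 0.086     ] 0.042079774670188155 1.2490009412562122
top (array([0.50648417, 0.23235931, 1.22997033]), np.float64(22.53194925028835), np.float64(47.61418685121107)) [0.5081555 0.2370717]
side (array([0.50838136, 0.23013499, 1.30247018]), np.float64(20.33051326412918), np.float64(91.22403883121876)) [0.50970695 0.23495607]
```

The tab separation measures 42.07 mm against a nominal 42 mm, and the dot lies 42 mm from the rim centre, so the scale is right. Now I'll grasp the cap.

```bash
cat > d.py <<'E'
from h import *
yaw=-.48; x,y=.508,-.1565
R=[np.pi,0,yaw]
robot.move_ptp([x,y,.16],R)
print(robot.sense()["clock"],robot.sense()["joint_pos"])
robot.move_l([x,y,.0385],v=.12)
a=robot.sense(); print(a["contact_force"],a["eef_pos"])
gripper_close(30); b=robot.sense(); print(b["contact_force"],b["gripper_width"]*93,b["gripper_force"],b["clock"])
robot.move_l([x,y,.16],v=.12); robot.wait(.3)
b=robot.sense(); print(b["contact_force"],b["gripper_width"]*93,b["gripper_force"],b["clock"],b["eef_pos"])
for n in("top","side"):
    s=cams.snapshot(n); np.save(n+"2.npy",s,allow_pickle=True)
    u,v=pix(s,[x,y,.16]).astype(int); i=s["img"]; v=np.clip(v,50,370);u=np.clip(u,70,490); cv2.imwrite(f"pics/{n}2.png",cv2.resize(i[v-50:v+50,u-67:u+67],(536,400)))
cv2.imwrite("pics/lift.png",np.vstack([cv2.imread("pics/top2.png"),cv2.imread("pics/side2.png")])[:, :][:800])
im=cv2.imread("pics/lift.png"); cv2.imwrite("pics/lift.png",cv2.resize(np.hstack([im[:400],im[400:]]),(800,300)))
E
python3 d.py
```

```text
1.9333 [-5.09849148e-01  2.89748405e-01  1.68795243e+00 -2.77563597e-04
  1.16350750e+00  1.54145281e+00]
[-0.1167779  -0.01327612 -1.17535944] [ 0.50855593 -0.15684117  0.03915611]
[-0.49317391  0.04283397  4.50992757] 34.72065187413198 30.018289983272552 4.0583
[-1.18686646 -0.39346412 -1.44670502] 34.5956028095197 29.97330665588379 5.525 [ 0.50779827 -0.15639361  0.15952692]
```

View pics/lift.png

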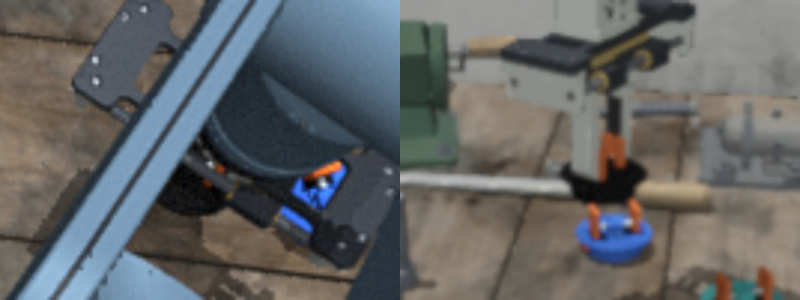

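The cap is lifted by its pinched tabs and hangs level. I'll hover it above the bore, turned so the side camera sees it, and compare it with the bore in that same camera.

```bash
cat > e.py <<'E'
from h import *
yaw=1.0; xh=np.array([np.cos(yaw),np.sin(yaw)])
b=np.array([.5089,.2360]); p=b+.0015*xh
robot.move_l([.508,-.1565,.19],v=.3)
robot.move_ptp([p[0],p[1],.19],[np.pi,0,yaw])
robot.move_l([p[0],p[1],.086+.039+.012],v=.1); robot.wait(.4)
q=robot.sense(); print(q["clock"],q["eef_pos"],q["eef_rot"],q["joint_pos"],q["contact_force"],q["gripper_width"]*93)
for n in("side","top"):
    s=cams.snapshot(n); np.save(n+"3.npy",s,allow_pickle=True)
    if n=="side": 
        i=s["img"]; cv2.imwrite("pics/side3.png",cv2.resize(i[215:305,220:340],(800,600),interpolation=cv2.INTER_CUBIC))
E
python3 e.py
```

```text
8.425 [0.50984194 0.23735206 0.13734418] [ 3.14115705e+00 -4.32231844e-04  1.00010791e+00] [ 2.37396229e-01  3.63845903e-01  1.64151314e+00 -1.79769320e-05
  1.13562017e+00  8.08092312e-01] [-0.76658001 -0.50574383 -0.74461423] 34.59581816193132
```

View pics/side3.png

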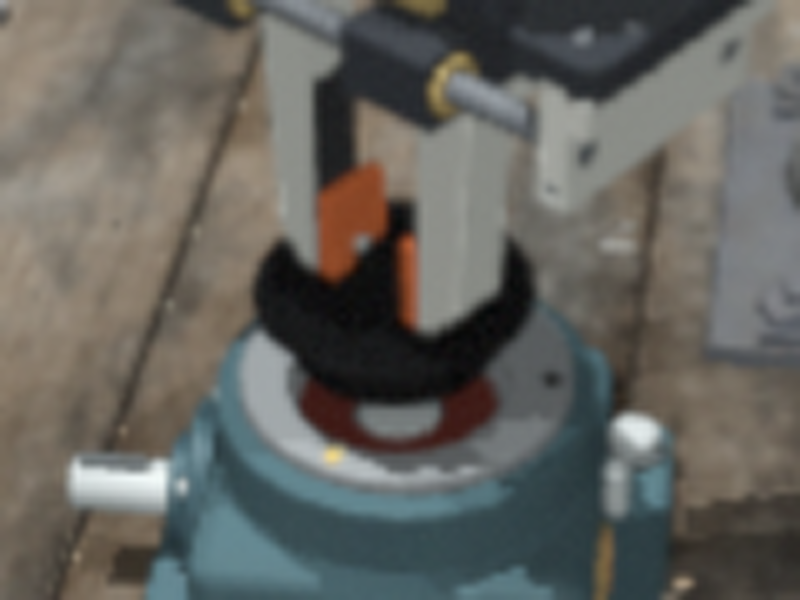

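The cap hovers just off the rim. In the raw side image the plate spans columns 258–300 with its lowest edge at row 275. Next I'll fit the cap's outline against the bore in that camera.

```bash
cat > f.py <<'E'
from h import *
s=np.load("side3.npy",allow_pickle=True).item(); s1=np.load("side1.npy",allow_pickle=True).item()
box=(252,254,306,284); u0,v0,u1,v1=box
W=np.ones((v1-v0,u1-u0)); W[:268-v0,266-u0:298-u0]=0
i=s["img"][v0:v1,u0:u1].astype(float)
print(i.max(-1)[[2,6,10,14,18,21,24]][:, ::4].astype(int))
for hi in(60,75,90):
  t=np.clip((hi-i.max(-1))/(hi-30),0,1)*W
  for u in(.0983,):
    m=lambda p:[(np.vstack([circ(p,.038,u+.016),circ(p,.038,u+.02)]),255),(np.vstack([circ(p,.029,u+.0013),circ(p,.029,u+.018)]),255)]
    f=lambda p:((draw(s,m(p),box)*W-t)**2).sum()
    p0=np.array([.5089,.236]); r=minimize(f,p0,method="Nelder-Mead",options=dict(initial_simplex=[p0,p0+[.004,0],p0+[0,.004]],xatol=1e-5)); print(hi,u,r.x,r.fun,f(p0))
E
python3 f.py
```

```text
[[131 135  21  15  71  36  15 114 144 148 139  20  86 101]
 [121 118  25  22  15  13  14  94 143 149  66  17  71  99]
 [121  85  39  27  25  18  24  24 105  24  18  15  93  91]
 [126 146 169  57  28  25  28  25  17  12  18  92  94  92]
 [111 150 171  89  25  18  21  21  16  12  60  89  92  79]
 [112 131 170  89  60  52  53  46  72  61  63  91  93  90]
 [ 98 124 170 165  63  63 124 123 115  62  67 115 120  81]]
60 0.0983 [0.51072129 0.23134721] 16.125021145713188 68.84286812764321
75 0.0983 [0.51060511 0.23186015] 21.5916049382716 60.16148831645948
90 0.0983 [0.51046027 0.23254209] 38.39092560553633 66.06468185313341
```

```bash
cat > g.py <<'E'
from h import *
import sys
def descend(p,u_from,u_to,off=.039,step=.0008,fmax=7,f0=None):
    p=np.array(p,float)
    u=u_from; F0=f0
    while u>u_to:
        u-=step; robot.move_l([p[0],p[1],u+off],v=.02)
        q=robot.sense(); F=q["contact_force"]-F0; print(round(u*1e3-86,1),(q["eef_pos"]*1e3).round(1),F.round(1),round(q["clock"],2))
        if F[2]>fmax: return p,u,False
        l=F[:2]; n=np.linalg.norm(l)
        if n>1.2: p=p+l/n*min(.0004,.0001*n)
    return p,u,True
if __name__=="__main__":
    p=np.array([.5090,.2396])
    robot.move_l([p[0],p[1],.137],v=.05); robot.wait(.3)
    f0=np.mean([(robot.wait(.02),robot.sense()["contact_force"])[1] for _ in range(5)],0); np.save("f0.npy",f0)
    robot.move_l([p[0],p[1],.088+.039],v=.04)
    print(descend(p,.088,.079,f0=f0))
E
python3 g.py
```

```text
1.2 [509.1 239.6 126.3] [ 0.4 -0.2 -0.6] 9.81
0.4 [509.  239.6 125.4] [0.  0.9 0.1] 10.06
-0.4 [508.9 239.6 124.6] [-0.4  0.5  0.1] 10.31
-1.2 [509.  239.6 123.7] [ 0.4 -0.4  0.1] 10.56
-2.0 [509.  239.6 122.9] [-0.3  0.7  0.7] 10.81
-2.8 [509.  239.6 122.2] [-0.1 -0.1 -0.5] 11.06
-3.6 [509.  239.5 121.3] [ 1.  -1.4  0.4] 11.31
-4.4 [509.1 239.4 120.5] [ 0.7 -0.9  0.1] 11.56
-5.2 [509.1 239.4 119.7] [-0.1 -1.2 -0.2] 11.81
-6.0 [509.1 239.4 118.9] [-1.   0.  -0.2] 12.06
-6.8 [509.1 239.4 118.2] [-0.2 -1.6 -0.2] 12.31
-7.6 [509.  239.4 117.3] [-0.5 -0.   0. ] 12.56
(array([0.50908115, 0.23930096]), 0.07840000000000005, True)
```

It slid in cleanly without touching the rim. Next, press home against the seal. Then ease the grip so the tips slide down onto the plate, still below about 25 N.

```bash
cat > i.py <<'E'
from h import *; from g import descend
f0=np.load("f0.npy"); 
p,u,ok=descend([.50908,.2393],.0784,.0698,f0=f0,fmax=14,step=.0007)
robot.wait(.25); q=robot.sense(); print(u,ok,q["eef_pos"],q["contact_force"]-f0,q["gripper_width"]*93,q["gripper_force"],q["clock"])
np.save("p.npy",np.r_[p,u])
s=cams.snapshot("side"); cv2.imwrite("pics/side4.png",cv2.resize(s["img"][215:305,220:340],(800,600),interpolation=cv2.INTER_CUBIC))
E
python3 i.py
```

```text
-8.3 [509.1 239.3 116.6] [-0.7 -0.4  0. ] 12.81
-9.0 [509.1 239.3 115.9] [ 0.8 -0.9 -0.4] 13.06
-9.7 [509.  239.3 115.2] [ 0.2 -0.1  0. ] 13.31
-10.4 [509.  239.3 114.6] [ 0.7  0.3 -0.3] 13.56
-11.1 [509.2 239.3 113.9] [-0.3  1.2 -0. ] 13.81
-11.8 [509.2 239.4 113.5] [-1.2 -1.3  3.5] 14.06
-12.5 [509.2 239.4 112.7] [ 0.5 -0.5  5. ] 14.31
-13.2 [509.2 239.4 112. ] [-1.2 -0.8  5.6] 14.56
-13.9 [509.2 239.3 111.3] [ 0.7 -0.5  6.6] 14.81
-14.6 [509.2 239.3 110.7] [ 0.6 -1.   6.8] 15.06
-15.3 [509.1 239.3 110.1] [ 0.2 -0.7  7.8] 15.31
-16.0 [509.2 239.3 109.5] [-0.2  0.1  7.6] 15.56
-16.7 [509.2 239.3 108.9] [-1.2 -0.4  8.8] 15.81
0.06929999999999992 True [0.50917043 0.23935823 0.1088912 ] [-1.12695503 -0.24477435  8.68549234] 34.838278530261995 30.034062266349792 16.0583
```

View pics/side4.png

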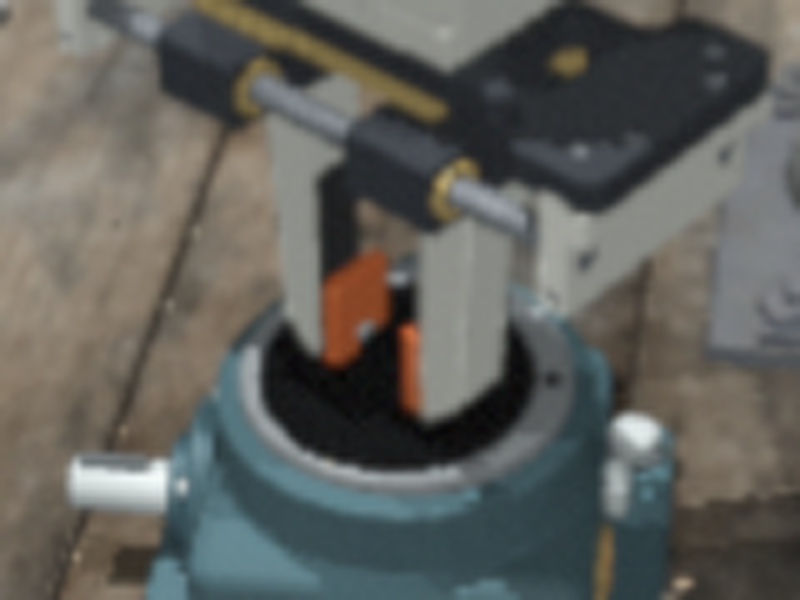

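The plate is practically on the rim: its lower edge is at (390,468), just inside the sleeve, and the tabs are still pinched. I'll finish the press and bring the tips onto the plate.

```bash
cat > j.py <<'E'
from h import *; from g import descend
f0=np.load("f0.npy"); p=np.load("p.npy")
a,u,ok=descend(p[:2],p[2],p[2]-.002,f0=f0,fmax=13,step=.0005); robot.wait(.2)
gripper_close(14); q=robot.sense(); print("soft",q["contact_force"]-f0,q["gripper_width"]*93,q["gripper_force"],q["eef_pos"])
a,u,ok=descend(a,u,u-.004,f0=f0,fmax=20,step=.0004); robot.wait(.2)
q=robot.sense(); print(u,ok,q["contact_force"]-f0,q["gripper_width"]*93,q["gripper_force"],q["eef_pos"],q["clock"]); np.save("p.npy",np.r_[a,u])
E
python3 j.py
```

```text
-17.2 [509.2 239.3 108.8] [-0.8 -0.2 11.5] 16.36
-17.7 [509.2 239.4 108.8] [-2.6 -0.5 14.3] 16.61
soft [-1.78471734 -0.75969148 12.85284119] 35.811797873988226 14.014689177274704 [0.50916462 0.23934066 0.10858359]
-18.1 [509.2 239.4 108.5] [-2.5 -1.8 15.7] 17.27
-18.5 [509.2 239.3 108.5] [-3.8 -0.7 18.3] 17.52
-18.9 [509.2 239.3 108.4] [-2.1 -0.1 18.7] 17.77
-19.3 [509.2 239.4 108.3] [-2.4 -0.7 19.5] 18.02
-19.7 [509.2 239.4 108.1] [-2.5 -0.8 20.8] 18.27
0.06629999999999993 False [-2.46641028 -0.24329566 21.19552254] 35.586207300806976 14.032976478338242 [0.50917525 0.2393717  0.10812394] 18.475
```

```bash
cat > k.py <<'E'
from h import *
f0=np.load("f0.npy")
def st(n):
    q=robot.sense(); print(n,(q["contact_force"]-f0).round(1),round(q["gripper_width"]*93,1),(q["eef_pos"]*1e3).round(2),round(q["clock"],2))
gripper_close(10.5); robot.wait(.2); st("soft")
let_go(); robot.wait(.2); st("open")
p=np.load("p.npy"); 
robot.move_l([p[0],p[1],.2],v=.12); st("up")
robot.move_ptp([.35,-.25,.3],[np.pi,0,.3]); robot.wait(.3); st("away")
o=[]
for n,(u,v,w,h) in(("top",(144,190,80,60)),("side",(220,235,106,80))):
    s=cams.snapshot(n); np.save(n+"5.npy",s,allow_pickle=True); o.append(cv2.resize(s["img"][v:v+h,u:u+w],(400,300),interpolation=cv2.INTER_CUBIC))
cv2.imwrite("pics/end.png",np.hstack(o))
g=np.array([.507,.2315]); 
for d in(0,.0015,.006):
  for u in(.070,.0715,.075):
    r=min((fit(s,orange,lambda p:tabs(p[0],p[1],p[2],u,d),[.5089,.236,1.0+e],[.003,.003,.1],(250,225,310,275)) for e in(0,.15)),key=lambda r:r[1]); print(d,u,r[0].round(4),round(r[1],1))
E
python3 k.py
```

```text
soft [-1.3  0.  17.5] 36.0 [509.18 239.37 107.64] 18.89
open [0.4 0.8 0.3] 93.2 [507.51 238.82 105.12] 20.12
up [-0.1  0.5  1.7] 93.1 [507.15 238.62 199.24] 21.07
away [-0.3  0.3  1.9] 93.0 [ 350.26 -249.64  299.9 ] 23.26
0 0.07 [0.5106 0.2322 1.0643] 79.4
0 0.0715 [0.5104 0.2335 1.0553] 80.8
0 0.075 [0.5096 0.238  1.0468] 85.1
0.0015 0.07 [0.5107 0.2309 1.1382] 81.3
0.0015 0.0715 [0.5104 0.2323 1.1382] 81.5
0.0015 0.075 [0.5097 0.2372 1.1312] 83.0
0.006 0.07 [0.5142 0.2283 1.7188] 100.0
0.006 0.0715 [0.5148 0.2245 1.7193] 104.0
0.006 0.075 [0.5112 0.2321 1.4413] 110.1
```

View pics/end.png

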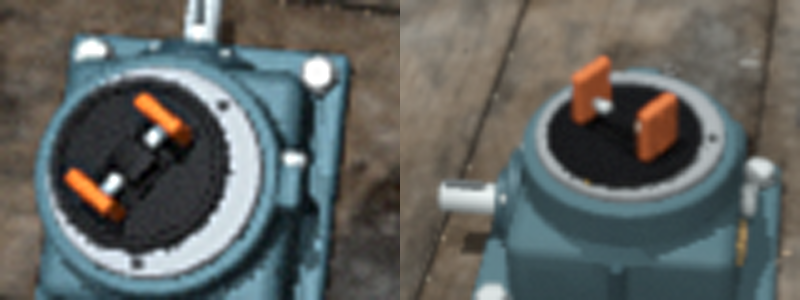

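The cap sits flush and level in the bore in both views, with the orange tabs standing apart. I'll measure the tab spread and height before handing in.

```bash
cat > l.py <<'E'
from h import *
for n,box in(("top",(154,205,188,238)),("side",(262,246,302,282))):
    s=np.load(n+"5.npy",allow_pickle=True).item()
    if n=="side": sc=lambda i:np.clip((i[...,2]-i[...,0]-60)/80,0,1)
    else: sc=orange
    for u in(.0715,.076):
        rs=[fit(s,sc,lambda p:tabs(p[0],p[1],p[2],u,p[3]),[.5085,.236,1.05+e,d],[.003,.003,.1,.002],box) for e in(0,.1) for d in(0,.004)]
        r=min(rs,key=lambda r:r[1]); print(n,u,r[0].round(4),round(r[1],1))
    # plate height: fit black plate with free z (scale/position) in both views is joint; report tab pixels
E
python3 l.py
```

```text
top 0.0715 [ 5.0830e-01  2.3880e-01  1.0093e+00 -4.0000e-04] 10.8
top 0.076 [ 5.0780e-01  2.3760e-01  1.0131e+00 -3.0000e-04] 11.3
side 0.0715 [5.1040e-01 2.3300e-01 1.0941e+00 6.0000e-04] 86.7
side 0.076 [0.5096 0.2373 1.1583 0.0017] 90.4
```

The fitted tab travel is about 0 mm in the top view (0.6 mm in the side view), so both catches are out. With the plate flush, they can only be in the groove.

```bash
python3 -c "
from bench import robot
print(robot.hand_in(), robot.sense()['clock'])"
```

```text
the job is handed in; nothing more can be done
the job is handed in; nothing more can be done
```

The black dust cap is in the bore, plate flush on the rim and both tabs sprung out; the highest push I logged was about 21 N, and the job was handed in at about 23 s on the clock (no verdict was returned).

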